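# Lock the cam-arm cap onto the coin-rinsing tank

### The arm

A 6-joint arm with a two-finger parallel gripper is mounted at the origin on the work surface. World frame = base frame: x ahead of the robot, y to its left, z up, the work surface at z = 0. Lengths are in mm, angles in rad, forces in N, time in s.
With the tool pointing down it reaches from about 350 to 975 mm from the base axis. Payload 7.1 kg.
Tool frame: the origin (TCP) lies midway between the tips of the shut fingers; the grasp point (between the pads) lies 19 mm behind it; z points along the fingers, y is the line along which they close (so a half turn about z gives the same grasp; the last joint's range is limited). The gripper opens to 88 mm and grips with 3 to 60 N. Pads are 20 mm wide; open, the fingers measure 115 mm over their backs; the gripper's body (75 mm by 178 mm) begins 61 mm behind the grasp point.
Start: joints at [1.164, 0.423, 1.63, -0, 1.089, -0.019], TCP at [236.313, 578.585, 222.675] pointing down, gripper open.
Joint ranges: [-3, 3], [-0.9, 2.11], [0.09, 2.58], [-1.31, 4.45], [0.11, 2.69], [-2.54, 2.54]. Speed limits (rad/s): [2.39, 2.39, 3.01, 3.14, 3.14, 3.14].

### API

Orientations are given as a rotation vector (axis times angle).
In Python, from bench import r, optics, order gives the robot as it stands.
- The arm moves only by the tool play_rows, never from a script. Its argument "targets" is a list of rows, each a list of 3 entries, a list of its own where there are three numbers: the opening, from -1 (shut) to 1 (fully open), so that 0 is half open, then the shift along the tool's x, y, z as a fraction of full scale, then the turn about the tool's z as a fraction of full scale. A call has 1 to 10 rows; each row is the pose to reach, as a shift and turn from the pose commanded when the call began, along the tool's axes at that moment; what a row does not reach only later rows make up. Full scale, the value 1, is 0.12 m for a shift and 0.5 rad for a turn. A row lasts 1/10 s, in which the tool goes at most 50 mm and 8.59 degrees, less where a joint would pass 70% of its speed; a pose out of reach is approached as far as the arm can. A call with a number of a shift or a turn outside -1 to 1 is refused whole. A call with a gripper value outside its range is refused whole. The fingers move at their own pace and stop on an object; "grip_force" is the grip in N (left out, the last holds). Time passes only in rows, so rows that repeat a pose let the fingers close. It gives the time, the measured TCP pose, the force, the opening and the grip force at its end, in the units of the state.
- r.state(): the state, without advancing time (a new reading comes with each control period).
- optics.camera(name): name is "scene" or "top" or "wrist"; returns a dict with "color" (400x640x3 uint8, red, green, blue), "depth" (400x640 float32, mm along the optical axis (not along the pixel's ray), 0 where there is no reading), "mtx" (3x3 intrinsics, pixels), "pose" (4x4, takes a point from camera to world coordinates); the wrist camera has in their place "T_tool_cam" (4x4, takes a point from camera to tool coordinates, whose origin is the TCP and whose axes are the flange's). Camera axes: x right, y down, z forward; pixel columns grow to the right and rows downward; lengths in mm; the calibration is good to about 2 mm. A picture is of the moment at which its call begins: read the wrist's pose just before it.
- order.close_job(): hands the job in; it is judged then, once.
The state is a dict: "clock": time; "qpos": joint angles; "joint_vel": joint speeds; "tau": joint torques, N m; "ee_pos": TCP position; "tool_rot": TCP orientation; "ft_force": force on the tool from outside, world axes, zero at the start; "wrist_torque": the same for the moment, N m; "grip_width": finger opening in mm; "grasp_force": force on a finger pad.
Only numpy, scipy, OpenCV 4.12 (cv2) and the standard library are available. Lean on these libraries where they do the work, as an engineer would, in place of code of your own. Each camera call takes 0.05 s, during which the arm holds its last target. There are 200 camera calls.

### The job

Close the coin-rinsing tank: take the cap with the two cam arms from the grey tray, set it fully home and level on the tank's grooved filler neck (not the plain vent pipe) with its arms still raised, and let go. Then swing both cam arms down together, never locking one while the other is still raised, until they hang upright against the cap's sides, and leave the cap locked there. Leave the plain cap and the two coin cases where they are.

Things in the scene. Friction and masses are not known exactly. Their poses are not given: they have to be found in the camera images.
- cap: Cam-lock cap, aluminium, 0.2 to 0.35 kg, loose, upright on the tray, mouth down. Origin: centre of its underside; z up its axis. Skirt 48 mm outside, 40 mm bore 29 mm deep, 34 mm high. On top a grip bar 14 mm thick along x, 44 mm long along y, z = 34 to 56 mm. Cam arms hinged at y = +27 (a) and -27 mm (b), z = 17 mm, swing in the y-z plane; hinge lugs reach 32 mm from the axis.
- cam_arm_a (a joint): Hinge angle of the brass arm on the cap's +y side, rad: 0 = fully raised (outward, 40 degrees above level), 0.70 = level, 2.27 = down along the cap's side, locked. Starts between 0 and 0.35. Stays where it is left (friction 0.05 N m). It can lock only with the cap fully home, when a cam lobe by the hinge enters the neck's groove.
- cam_arm_b (a joint): The same for the arm on the cap's -y side: 0 = fully raised, 0.70 = level, 2.27 = fully down and locked.
- cam_arm_a_tip (a point): Free end of arm a, 57 mm from its hinge. The arm is 15 mm wide along cap x (24 mm at this end) and 7 mm thick. Locked, the two arms measure 65 mm over their outer faces and this end is 40 mm below the cap's underside.
- cam_arm_b_tip (a point): Free end of arm b, 57 mm from its hinge; same shape as arm a.
- tank: Coin-rinsing tank, a stainless box fixed to the counter, 220 (x) x 260 (y) x 90 mm high; origin at the centre of its underside. Its grooved filler neck stands on the top at x = -30, y = 0 mm; a plain vent pipe at x = 60, y = 85 mm.
- neck_top (a point): Centre of the top of the grooved filler neck: upright, aluminium, 36 mm in diameter, 75 mm high above the tank's top (165 mm above the counter), with a chamfered rim and below it a groove 17.5 mm tall (25 mm diameter). The cap goes over it with 2 mm clearance all round and is home with its underside 29 mm below this point; any yaw will do.
- vent_top (a point): Centre of the top of the plain vent pipe, 30 mm in diameter and 45 mm high, no groove. Not for the cap.
- tray: Flat grey presentation tray fixed to the counter, 280 (x) x 240 (y) mm, rim 12 mm high, floor 4 mm above the counter; origin at the centre of its underside.
- plain_cap: Plain push-on cap without arms or bar, aluminium, 48 mm wide, 21 mm high, on the tray; origin at the centre of its underside. Leave it.
- coin_case_a: Clear round coin case on the tray, 48 mm wide, 12 mm high. Leave it.
- coin_case_b: The other clear round coin case on the tray, same size. Leave it.
There are look-alikes about, which are no part of the job. There is more than one size of the cap; the job needs the middle-sized.

How it is judged:
By the outcome, as a careful person would: the job done as asked, in the order asked, and still so for the second after the job is handed in, with the robot touching nothing.
It also fails if it takes over 54 s, if anything falls off the work surface, if the arm or the gripper's body presses on something with over 40 N, if the wrist force passes 120 N, or if a joint passes its speed limit or range.

## Working session

There is one attempt and no reset: what is moved stays moved. The work goes in short steps, Python scripts to look and compute and a tool call to move; the robot and the scene stay as the last step left them, time stands still between calls to the robot, and variables do not carry over. Pictures are saved under pics/ and viewed, at most 10 in all, crops included, and the job is handed in when it is done.

Besides the shell and the picture viewer there is one more tool, called after ">>>" as name([rows], argument=value, ...), one row to a line, values as JSON. play_rows: Moves the arm, as the interface text tells. Its arguments: {"type":"object","properties":{"targets":{"type":"array","items":{"type":"array"}},"grip_force":{"type":"number"}},"required":["targets"]}

```bash
mkdir -p pics; ls; cat > h.py <<'E'
import numpy as np, cv2
from bench import r, optics, order
def cloud(c):
    d=c["depth"]; v,u=np.indices(d.shape); K=c["mtx"]
    P=np.stack([(u-K[0,2])/K[0,0]*d,(v-K[1,2])/K[1,1]*d,d],-1)
    return P@c["pose"][:3,:3].T+c["pose"][:3,3]
def save(n,img,s=1): cv2.imwrite(f"pics/{n}.png",cv2.resize(img[...,::-1],None,fx=s,fy=s,interpolation=cv2.INTER_CUBIC))
E
python3 - <<'E'
from h import *
s=r.state(); print({k:np.round(v,3) for k,v in s.items()})
for n in("scene","top"):
    c=optics.camera(n); save(n,c["color"]); np.savez(n+".npz",**c); print(n,c["mtx"],np.round(c["pose"],3))
E
```

```text
pics
{'clock': np.float64(0.0), 'qpos': array([ 1.164,  0.424,  1.631, -0.   ,  1.089, -0.019]), 'joint_vel': array([ 0.   ,  0.   ,  0.001,  0.001, -0.001, -0.001]), 'tau': array([ 4.0000e-03, -5.4460e+01, -2.7368e+01,  6.5000e-02,  2.3000e-02,
       -0.0000e+00]), 'ee_pos': array([236.121, 578.078, 221.89 ]), 'tool_rot': array([-6.050e-01, -3.082e+00,  2.000e-03]), 'ft_force': array([ 0.206, -0.74 , -0.602]), 'wrist_torque': array([ 0.042, -0.009,  0.024]), 'grasp_force': np.float64(0.0), 'grip_width': np.float64(87.638)}
scene [[464.19151044   0.         317.17052092]
 [  0.         464.19151044 204.38862219]
 [  0.           0.           1.        ]] [[-5.26000e-01  6.17000e-01 -5.85000e-01  1.11884e+03]
 [ 8.50000e-01  3.77000e-01 -3.67000e-01  4.04412e+02]
 [-6.00000e-03 -6.90000e-01 -7.24000e-01  9.71532e+02]
 [ 0.00000e+00  0.00000e+00  0.00000e+00  1.00000e+00]]
top [[438.61411335   0.         321.883193  ]
 [  0.         438.61411335 195.30753123]
 [  0.           0.           1.        ]] [[-2.100000e-02 -9.840000e-01  1.780000e-01  2.159680e+02]
 [-1.000000e+00  2.400000e-02  1.000000e-02 -3.402300e+01]
 [-1.400000e-02 -1.770000e-01 -9.840000e-01  1.461178e+03]
 [ 0.000000e+00  0.000000e+00  0.000000e+00  1.000000e+00]]
```

View pics/scene.png

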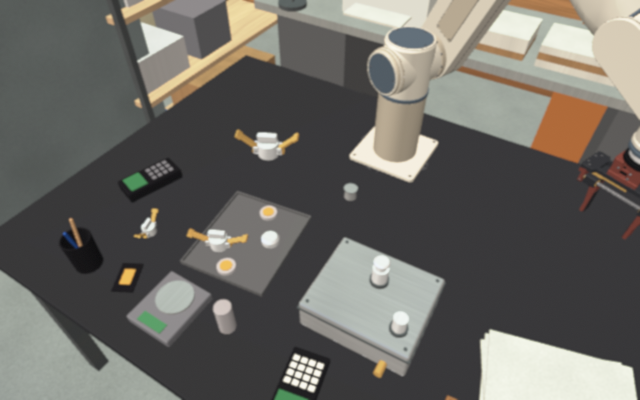

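View pics/top.png

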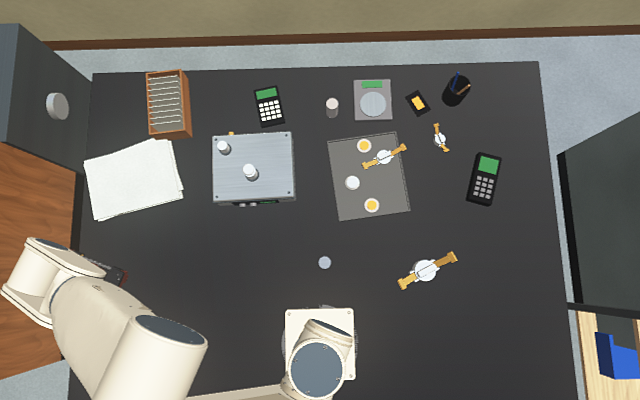

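Three two-armed caps: large on the bare counter (scene 267,146; top 426,270), small on the counter (scene 149,228; top 440,138), and one on the grey tray (scene 217,240; top 385,157). The last one fits: it is middle-sized and on the tray. The neck is at top (250,171) and the vent at (222,147).

```bash
python3 - <<'E'
from h import *
for n,boxes in (("top",{"cap":(350,135,415,180),"neck":(235,155,270,190),"vent":(210,135,235,160)}),("scene",{"cap":(180,220,255,260),"neck":(360,245,400,300),"vent":(385,305,415,345)})):
    c=dict(np.load(n+".npz")); P=cloud(c); hsv=cv2.cvtColor(c["color"],cv2.COLOR_RGB2HSV)
    for k,(a,b,e,f) in boxes.items():
        p=P[b:f,a:e]; h=hsv[b:f,a:e]; ok=c["depth"][b:f,a:e]>0; z=p[...,2]
        if k=="cap":
            br=(h[...,0]>8)&(h[...,0]<30)&(h[...,1]>110)&ok&(z>12)
            q=p[br]; print(n,"brass",len(q)); m=q[:,:2].mean(0); u,s,vt=np.linalg.svd(q[:,:2]-m); d=(q[:,:2]-m)@vt[0]; print(m,vt[0],d.min(),d.max(),np.degrees(np.arctan2(vt[0,1],vt[0,0])))
            for e_ in (d<d.min()+8,d>d.max()-8): print(" tip",q[e_].mean(0))
            w=(h[...,1]<50)&(h[...,2]>120)&ok
        else: w=ok&(h[...,1]<60)
        zm=np.percentile(z[w],[50,98]); print(n,k,"z50/98",zm)
        for lo in ((55,),(36,)) if k=="cap" else ((155,),) if k=="neck" else ((128,),):
            t=w&(z>lo[0]) &(z<lo[0]+(20)); q=p[t]; print("  z>",lo,len(q),q.mean(0) if len(q) else "",(q.min(0),q.max(0)) if len(q) else "")
c=dict(np.load("scene.npz"));d=dict(np.load("top.npz"))
A=cv2.resize(c["color"][205:285,170:290],(600,400),interpolation=2);B=cv2.resize(d["color"][120:190,200:420],(600,191),interpolation=2)
save("crop",np.vstack([A,B]))
E
```

```text
top brass 210
[ 611.69730886 -212.41517944] [ 0.17372424 -0.98479434] -64.54501669014999 87.27289619313561 -79.99557451474126
 tip [ 569.08064217 -158.54521376   45.56586736]
 tip [ 628.91168879 -293.74081217   46.49231639]
top cap z50/98 [ 4.6570958  58.09660938]
  z> (55,) 54 [ 598.75445182 -226.78995116   59.51850062] (array([ 583.23225188, -246.79994326,   55.46113295]), array([ 613.25513379, -206.27664953,   66.27503986]))
  z> (36,) 80 [ 595.23646385 -225.21823034   40.87165999] (array([ 576.69800448, -249.47437948,   36.03161152]), array([ 622.94467189, -204.26976314,   55.46113295]))
top neck z50/98 [ 90.47380201 166.54456009]
  z> (155,) 110 [536.25911187 203.98960436 163.90064304] (array([518.94050538, 187.97069054, 156.18944332]), array([554.45912939, 221.59066201, 171.78693336]))
top vent z50/98 [ 90.58920683 136.19094074]
  z> (128,) 77 [622.78660838 292.74467014 134.14064725] (array([608.94018344, 277.39921111, 128.84056702]), array([637.81697851, 307.1888499 , 139.74098737]))
scene brass 230
[ 603.69319328 -233.28404607] [-0.41877049  0.90809211] -73.80650757843557 85.
[... 220 characters left out ...]
9.1421124 ] (array([ 587.58410013, -249.35009161,   55.00659507]), array([ 613.76307032, -206.92071397,   63.68632648]))
  z> (36,) 138 [ 607.23288633 -223.54383741   43.06017176] (array([ 582.42284435, -249.11142716,   36.06744312]), array([ 624.20678978, -204.57620636,   55.81743808]))
scene neck z50/98 [ 90.05831578 165.37006457]
  z> (155,) 193 [539.85386984 203.38850228 163.81021209] (array([520.13395767, 186.05025292, 157.09654942]), array([555.76622873, 219.96881006, 168.96034409]))
scene vent z50/98 [ 90.71382912 136.15377932]
  z> (128,) 179 [625.22656197 291.08757092 134.15171109] (array([608.86588489, 275.7628687 , 128.02921178]), array([639.2444021 , 305.09169313, 139.03988   ]))
```

View pics/crop.png

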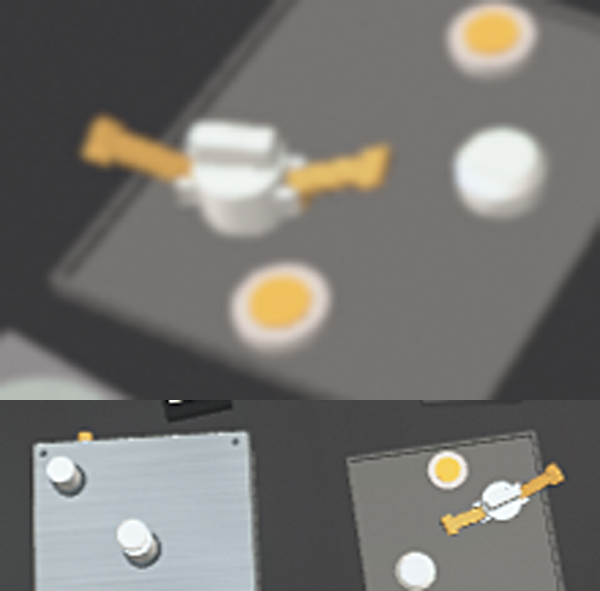

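The crop shows the tray cap with its raised grip bar and both arms up, next to the plain cap and coin cases. Its size is consistent: the tips are 149 mm apart and the bar top is at z = 60. I'm moving above it now.

>>> play_rows([
  [1, [-0.5, -0.47, 0], 0],
  [1, [-1, -0.945, 0], 0],
  [1, [-1, -0.945, 0], 0],
  [1, [-1, -0.945, 0], 0],
])

```text
clock: 0.5
ee_pos: [305.0, 424.3, 222.1]
tool_rot: [-0.609, -3.082, 0.004]
ft_force: [0.2, 0.7, -0.0]
grip_width: 87.7
grasp_force: 0.0
```

>>> play_rows([
  [1, [-1, -0.945, 0], 0],
  [1, [-1, -0.945, 0], 0],
  [1, [-1, -0.945, 0], 0],
  [1, [-1, -0.945, 0], 0],
])

```text
clock: 0.9
ee_pos: [373.5, 275.0, 222.6]
tool_rot: [-0.609, -3.082, 0.001]
ft_force: [-0.3, 0.6, -0.2]
grip_width: 87.9
grasp_force: 0.0
```

>>> play_rows([
  [1, [-1, -0.945, 0], 0],
  [1, [-1, -0.945, 0], 0],
  [1, [-1, -0.945, 0], 0],
  [1, [-1, -0.945, 0], 0],
])

```text
clock: 1.3
ee_pos: [442.5, 124.7, 222.8]
tool_rot: [0.61, 3.081, -0.0]
ft_force: [0.2, 0.1, 0.6]
grip_width: 87.9
grasp_force: 0.0
```

>>> play_rows([
  [1, [-1, -0.945, 0], 0],
  [1, [-1, -0.945, 0], 0],
  [1, [-1, -0.945, 0], 0],
  [1, [-1, -0.945, 0], 0],
])

```text
clock: 1.7
ee_pos: [511.2, -26.0, 222.8]
tool_rot: [0.61, 3.08, -0.0]
ft_force: [-0.5, 0.4, 0.6]
grip_width: 87.6
grasp_force: 0.0
```

>>> play_rows([
  [1, [-1, -0.945, 0], 0],
  [1, [-1, -0.945, 0], 0],
  [1, [-1, -0.945, 0], 0],
  [1, [-1, -0.945, 0], 0],
])

```text
clock: 2.1
ee_pos: [579.2, -176.2, 222.5]
tool_rot: [0.609, 3.081, -0.001]
ft_force: [-0.7, -0.0, -0.5]
grip_width: 88.3
grasp_force: 0.0
```

>>> play_rows([
  [1, [-0.34, -0.33, 0], 0.76],
  [1, [-0.34, -0.33, 0], 0.76],
  [1, [-0.34, -0.33, 0], 0.76],
  [1, [-0.34, -0.33, 0], 0.76],
])

```text
clock: 2.5
ee_pos: [600.0, -224.2, 222.1]
tool_rot: [-1.177, -2.911, -0.001]
ft_force: [0.2, -0.1, -0.3]
grip_width: 87.7
grasp_force: 0.0
```

>>> play_rows([
  [1, [0, 0, 0], 0.76],
  [1, [0, 0, 0], 0.76],
  [1, [0, 0, 0], 0.76],
  [1, [0, 0, 0], 0.76],
  [1, [0, 0, 0], 0.76],
])

```text
clock: 3.0
ee_pos: [600.1, -224.3, 222.7]
tool_rot: [-1.699, -2.642, -0.0]
ft_force: [-0.5, -1.2, 0.7]
grip_width: 87.9
grasp_force: 0.0
```

```bash
cat >> h.py <<'E'
from scipy.spatial.transform import Rotation as Ro
def wrist():
    s=r.state(); c=optics.camera("wrist"); T=np.eye(4); T[:3,:3]=Ro.from_rotvec(s["tool_rot"]).as_matrix(); T[:3,3]=s["ee_pos"]
    c["pose"]=T@c["T_tool_cam"]; return s,c
def st(s): 
    R=Ro.from_rotvec(s["tool_rot"]).as_matrix(); print("t",round(float(s["clock"]),2),"p",s["ee_pos"].round(1),"yaw_y",np.degrees(np.arctan2(R[1,1],R[0,1])).round(2),"tilt",np.degrees(np.arccos(-R[2,2])).round(2),"q",s["qpos"].round(2),"F",s["ft_force"].round(1),"w",s["grip_width"].round(1)); return R
E
python3 - <<'E'
from h import *
s,c=wrist(); st(s); np.savez("w1.npz",**c); save("w1",c["color"]); print(c["T_tool_cam"].round(3),c["mtx"].round(1))
P=cloud(c); z=P[...,2]; m=(c["depth"]>0)&(z>54)&(z<66)&(np.hypot(P[...,0]-600,P[...,1]+227)<40)
h=cv2.cvtColor(c["color"],cv2.COLOR_RGB2HSV); m&=h[...,1]<60
q=P[m]; print(m.sum(),q.mean(0)); print(cv2.minAreaRect(q[:,:2].astype(np.float32)))
E
```

```text
Traceback (most recent call last):
  File "h.py", line 13, in st
    R=Ro.from_rotvec(s["tool_rot"]).as_matrix(); print("t",round(float(s["clock"]),2),"p",s["ee_pos"].round(1),"yaw_y",np.degrees(np.arctan2(R[1,1],R[0,1])).round(2),"tilt",np.degrees(np.arccos(-R[2,2])).round(2),"q",s["qpos"].round(2),"F",s["ft_force"].round(1),"w",s["grip_width"].round(1)); return R
                                                                                                                                                                                                                                                                           ^^^^^^^^^^^^^^^^^^^^^
AttributeError: 'float' object has no attribute 'round'
```

```bash
sed -i 's/s\["grip_width"\].round(1)/round(s["grip_width"],1)/' h.py
python3 - <<'E'
from h import *
s,c=wrist(); st(s); np.savez("w1.npz",**c); save("w1",c["color"]); print(c["T_tool_cam"].round(3),c["mtx"].round(1))
P=cloud(c); z=P[...,2]; m=(c["depth"]>0)&(z>54)&(z<66)&(np.hypot(P[...,0]-600,P[...,1]+227)<40)
h=cv2.cvtColor(c["color"],cv2.COLOR_RGB2HSV); m&=h[...,1]<60
q=P[m]; print(m.sum(),q.mean(0)); print(cv2.minAreaRect(q[:,:2].astype(np.float32)))
E
```

```text
t 3.05 p [ 600.1 -224.5  222.7] yaw_y 24.45 tilt 0.01 q [-0.38  0.45  1.59  0.    1.1  -0.8 ] F [-0.2  0.4 -0.9] w 87.9
[[ 1.00000e-03 -9.59000e-01 -2.82000e-01  7.75300e+01]
 [ 1.00000e+00  0.00000e+00  1.00000e-03 -9.17000e-01]
 [-0.00000e+00 -2.82000e-01  9.59000e-01 -1.63246e+02]
 [ 0.00000e+00  0.00000e+00  0.00000e+00  1.00000e+00]] [[342.4   0.  315.9]
 [  0.  342.4 195.1]
 [  0.    0.    1. ]]
624 [ 598.76722679 -226.97369775   60.72321842]
((598.9683227539062, -228.13937377929688), (13.742976188659668, 43.649497985839844), 24.69990348815918)
```

View pics/w1.png

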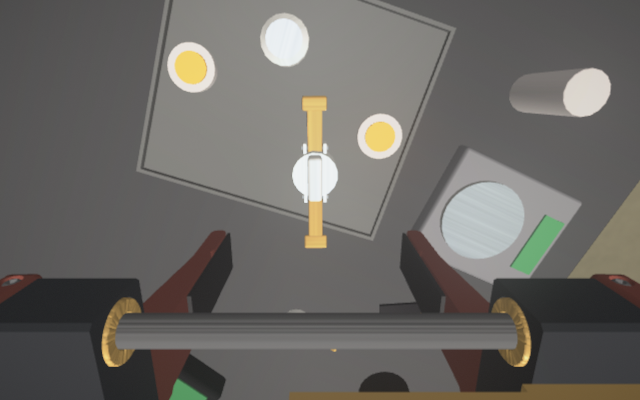

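The wrist view shows the bar at (315,178), measured at 13.7 × 43.6 mm with its top at 60.7, which matches the cap. I'm descending to grip it.

>>> play_rows([
  [0, [-0.023, -0.021, 0.3], 0],
  [0, [-0.023, -0.021, 0.65], 0],
  [0, [-0.023, -0.021, 1], 0],
  [0, [-0.023, -0.021, 1], 0],
])

```text
clock: 3.5
ee_pos: [595.0, -227.1, 97.2]
tool_rot: [-1.698, -2.631, 0.003]
ft_force: [0.5, -0.5, -0.7]
grip_width: 59.0
grasp_force: 0.0
```

>>> play_rows([
  [0, [0, 0, 0.25], 0],
  [0, [0, 0, 0.4], 0],
  [0, [0, 0, 0.51], 0],
  [0, [0, 0, 0.51], 0],
  [-1, [0, 0, 0.51], 0],
  [-1, [0, 0, 0.51], 0],
  [-1, [0, 0, 0.51], 0],
  [-1, [0, 0, 0.51], 0],
  [-1, [0, 0, 0.51], 0],
], grip_force=30)

```text
clock: 4.4
ee_pos: [599.7, -229.0, 42.2]
tool_rot: [1.705, 2.637, 0.001]
ft_force: [-0.5, -0.0, 3.8]
grip_width: 13.6
grasp_force: 30.0
```

>>> play_rows([
  [-1, [0, 0, -0.2], 0],
  [-1, [0, 0, -0.5], 0],
  [-1, [0, 0, -0.8], 0],
  [-1, [0, 0, -1], 0],
  [-1, [0, 0, -1], 0],
])

```text
clock: 4.9
ee_pos: [600.9, -229.6, 164.9]
tool_rot: [1.702, 2.633, 0.002]
ft_force: [1.1, 0.2, -2.5]
grip_width: 13.8
grasp_force: 30.0
```

>>> play_rows([
  [-1, [0.2, 0, -0.3], 0],
  [-1, [0.5, 0.1, -0.55], 0],
  [-1, [0.9, 0.1, -0.55], 0],
  [-1, [0.9, 0.1, -0.55], 0],
])

```text
clock: 5.3
ee_pos: [562.4, -121.2, 226.0]
tool_rot: [-1.699, -2.637, 0.001]
ft_force: [-1.4, -0.5, -3.7]
grip_width: 13.6
grasp_force: 30.0
```

>>> play_rows([
  [-1, [0.3, 0.03, 0], 0],
  [-1, [0.6, 0.06, 0], 0],
  [-1, [0.9, 0.1, 0], 0],
  [-1, [0.9, 0.1, 0], 0],
])

```text
clock: 5.7
ee_pos: [529.6, -19.2, 225.3]
tool_rot: [-1.699, -2.637, 0.003]
ft_force: [-1.1, -1.5, -3.1]
grip_width: 14.0
grasp_force: 30.0
```

>>> play_rows([
  [-1, [0.3, 0.03, 0], 0],
  [-1, [0.6, 0.06, 0], 0],
  [-1, [0.9, 0.1, 0], 0],
  [-1, [0.9, 0.1, 0], 0],
])

```text
clock: 6.1
ee_pos: [497.2, 83.5, 225.9]
tool_rot: [-1.7, -2.638, 0.002]
ft_force: [0.1, -1.1, -2.7]
grip_width: 14.0
grasp_force: 30.0
```

>>> play_rows([
  [-1, [0.3, 0.03, 0], 0],
  [-1, [0.6, 0.06, 0], 0],
  [-1, [0.79, 0.1, 0], 0],
  [-1, [0.79, 0.1, 0], 0],
  [-1, [0.79, 0.1, 0], 0],
  [-1, [0.79, 0.1, 0], 0],
])

```text
clock: 6.7
ee_pos: [471.1, 171.5, 226.8]
tool_rot: [-1.707, -2.637, 0.002]
ft_force: [0.3, -0.0, -2.7]
grip_width: 13.9
grasp_force: 30.0
```

```bash
python3 - <<'E'
from h import *
s,c=wrist(); R=st(s); np.savez("w2.npz",**c); save("w2",c["color"])
P=cloud(c); z=P[...,2]; m=(c["depth"]>0)&(z>160)&(z<170)&(np.hypot(P[...,0]-538,P[...,1]-204)<26)
q=P[m]; print(m.sum(),q.mean(0),np.median(q[:,2])); (cc,rad)=cv2.minEnclosingCircle(q[:,:2].astype(np.float32)); print(cc,rad)
d=np.array([*cc,165])-s["ee_pos"]; print("tool delta",(R.T@d).round(1))
E
```

```text
t 6.7 p [471.1 171.5 226.8] yaw_y 24.19 tilt 0.07 q [ 0.33  0.24  1.89 -0.    1.01 -0.1 ] F [ 0.3 -0.  -2.7] w 13.9
2001 [535.01624541 204.30981752 165.71249837] 166.03254313938015
(536.4188232421875, 203.39976501464844) 18.228763580322266
tool delta [ 2.3 72.7 61.8]
```

View pics/w2.png

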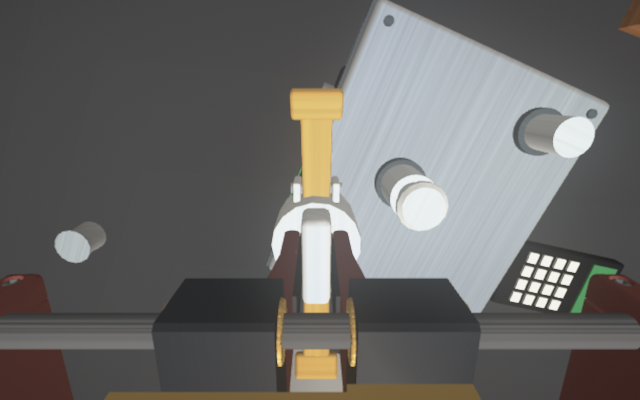

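The neck's top disc is at (422,205), clear of the held cap, and the bar's far end is at about (316,208). I'll refine both by casting rays.

```bash
python3 - <<'E'
from h import *
c=dict(np.load("w2.npz")); s=r.state(); R=Ro.from_rotvec(s["tool_rot"]).as_matrix()
K=c["mtx"]; T=c["T_tool_cam"]; g=cv2.cvtColor(c["color"],cv2.COLOR_RGB2GRAY)
def ray(u,v,zt): 
    d=T[:3,:3]@np.linalg.inv(K)@[u,v,1]; k=(zt-T[2,3])/d[2]; return T[:3,3]+k*d
print(g[205,388:452:2]); print(g[170:236:2,422])
print("bar col316",g[190:225,316])
for th in (200,215,225):
    m=((g>th)*255).astype(np.uint8); m[:,:385]=0;m[:,460:]=0;m[:160]=0;m[240:]=0
    ct=max(cv2.findContours(m,cv2.RETR_EXTERNAL,cv2.CHAIN_APPROX_NONE)[0],key=cv2.contourArea)
    P=np.array([ray(u,v,s["ee_pos"][2]-165)[:2] for u,v in ct[:,0].astype(float)],np.float32)
    print(th,cv2.fitEllipse(ct),cv2.fitEllipse(P),cv2.minEnclosingCircle(P))
for v in(206,208,210): print(v,ray(316,v,-18))
z=c["depth"]; print(z[200:216:2,316],(T[:3,:3]@np.linalg.inv(K)@[316,215,1]*z[215,316]+T[:3,3]).round(1))
E
```

```text
[146 166 239 239 163 215 211 229 239 237 238 239 238 239 240 239 238 237
 238 239 238 239 238 238 238 238 238 238 239 233 211 194]
[135 124 149 234 239 223 182 205 205 237 239 240 240 239 239 238 238 238
 237 238 239 239 239 238 238 238 238 238 237 236 225 195 193]
bar col316 [193 194 194 194 194 188 165 147 147 149 152 151 162 216 238 238 238 228
 179 146 146 150 149 147 148 150 152 154 154 158 171 185 198 209 217]
200 ((418.7650451660156, 202.72265625), (51.84077835083008, 59.69020080566406), 128.50787353515625) ((5.302602767944336, 70.36717987060547), (35.229339599609375, 43.96293258666992), 45.268714904785156) ((5.272517204284668, 70.04108428955078), 22.006698608398438)
215 ((423.07965087890625, 208.7091827392578), (40.81890869140625, 50.32136154174805), 64.10277557373047) ((1.1283655166625977, 73.60555267333984), (30.65953254699707, 34.04991149902344), 154.3689727783203) ((2.379232406616211, 72.92250061035156), 17.667112350463867)
225 ((423.5195007324219, 208.81007385253906), (40.21017074584961, 46.8095588684082), 59.20881271362305) ((1.0652395486831665, 73.9290771484375), (30.185619354248047, 31.70249366760254), 141.46299743652344) ((0.0794273167848587, 74.04885864257812), 16.677515029907227)
206 [ 29.70739428  -0.76397256 -18.        ]
208 [ 28.7664101   -0.76335579 -18.        ]
210 [ 27.82215031  -0.76273686 -18.        ]
[178.68913 175.409   174.94016 174.6138  175.01758 170.52625 166.19774
 163.40157] [ 23.1  -0.8 -11.6]
```

>>> play_rows([
  [-1, [0, 0.3, 0], 0],
  [-1, [0, 0.62, 0], 0],
  [-1, [0, 0.62, 0], 0],
  [-1, [0, 0.62, 0], 0],
  [-1, [0, 0.62, 0.1], 0],
  [-1, [0, 0.62, 0.18], 0],
  [-1, [0, 0.62, 0.18], 0],
  [-1, [0, 0.62, 0.18], 0],
])

```text
clock: 7.55
ee_pos: [538.0, 203.0, 205.4]
tool_rot: [-1.705, -2.638, 0.002]
ft_force: [-0.0, -0.3, -3.1]
grip_width: 13.6
grasp_force: 30.0
```

>>> play_rows([
  [-1, [0, 0, 0.03], 0],
  [-1, [0, 0, 0.05], 0],
  [-1, [0, 0, 0.07], 0],
  [-1, [0, 0, 0.09], 0],
  [-1, [0, 0, 0.09], 0],
  [-1, [0, 0, 0.09], 0],
])

```text
clock: 8.15
ee_pos: [538.7, 203.3, 195.0]
tool_rot: [-1.706, -2.638, 0.0]
ft_force: [-0.2, 0.9, -2.6]
grip_width: 13.8
grasp_force: 30.0
```

```bash
python3 - <<'E'
from h import *
st(r.state()); c=optics.camera("scene"); np.savez("s2.npz",**c); save("s2",c["color"][190:310,300:460],4.9)
E
```

```text
t 8.15 p [538.7 203.3 195. ] yaw_y 24.24 tilt 0.01 q [ 0.34  0.39  1.76  0.    0.99 -0.08] F [-0.2  0.9 -2.6] w 13.8
```

View pics/s2.png

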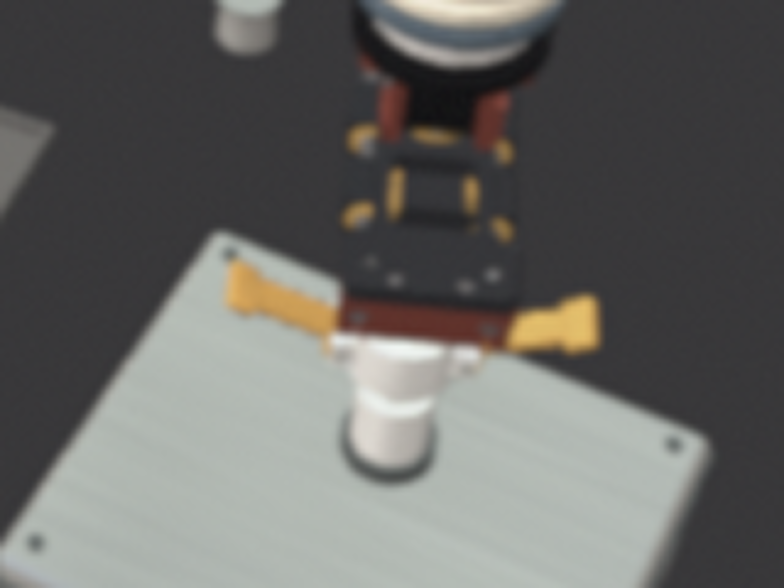

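The crop shows the cap's skirt at (395,390) over the neck. The underside is about 8 mm below the rim with no contact force, so I'm continuing down.

>>> play_rows([
  [-1, [0, 0, 0.04], 0],
  [-1, [0, 0, 0.08], 0],
  [-1, [0, 0, 0.12], 0],
  [-1, [0, 0, 0.15], 0],
  [-1, [0, 0, 0.15], 0],
  [-1, [0, 0, 0.15], 0],
])

```text
clock: 8.8
ee_pos: [538.7, 203.3, 176.9]
tool_rot: [-1.706, -2.638, 0.0]
ft_force: [-0.3, 0.5, -3.5]
grip_width: 14.1
grasp_force: 30.0
```

>>> play_rows([
  [-1, [0, 0, 0.01], 0],
  [-1, [0, 0, 0.02], 0],
  [-1, [0, 0, 0.028], 0],
  [-1, [0, 0, 0.028], 0],
])

```text
clock: 9.2
ee_pos: [538.8, 203.3, 174.2]
tool_rot: [1.705, 2.638, 0.0]
ft_force: [-1.5, -0.8, 1.2]
grip_width: 13.9
grasp_force: 30.0
```

>>> play_rows([
  [-1, [0, 0, 0.008], 0],
  [-1, [0, 0, 0.012], 0],
  [-1, [0, 0, 0.012], 0],
])

```text
clock: 9.5
ee_pos: [538.8, 203.3, 174.2]
tool_rot: [1.705, 2.638, 0.001]
ft_force: [-5.7, -1.6, 13.7]
grip_width: 13.8
grasp_force: 30.0
```

>>> play_rows([
  [-0.3, [0, 0, 0], 0],
  [-0.3, [0, 0, 0], 0],
  [-0.3, [0, 0, 0], 0],
  [-0.3, [0, 0, 0], 0],
])

```text
clock: 9.9
ee_pos: [538.7, 203.3, 172.1]
tool_rot: [-1.706, -2.638, 0.0]
ft_force: [-0.2, -0.4, 1.1]
grip_width: 30.7
grasp_force: 0.0
```

>>> play_rows([
  [-0.3, [0, 0, -0.2], 0],
  [0, [0, 0, -0.6], 0],
  [1, [0, 0, -1], 0],
  [1, [0, 0, -1], 0],
  [1, [0, 0, -1], 0],
  [1, [0, 0, -1], 0],
])

```text
clock: 10.5
ee_pos: [537.9, 203.0, 290.8]
tool_rot: [-1.705, -2.637, 0.003]
ft_force: [0.5, 0.1, -0.3]
grip_width: 67.4
grasp_force: 0.0
```

```bash
python3 - <<'E'
from h import *
s,c=wrist(); R=st(s); np.savez("w3.npz",**c); A=c["color"]
P=cloud(c); z=P[...,2]; h=cv2.cvtColor(A,cv2.COLOR_RGB2HSV); ok=(c["depth"]>0)&(np.hypot(P[...,0]-538,P[...,1]-203)<100)
m=ok&(z>187)&(z<200)&(h[...,1]<60)&(np.hypot(P[...,0]-538,P[...,1]-203)<35); q=P[m]; print(m.sum(),q.mean(0)); rc=cv2.minAreaRect(q[:,:2].astype(np.float32)); print(rc)
ax=np.array([np.cos(np.radians(24.24)),np.sin(np.radians(24.24))]); d=q[:,:2]-rc[0]
print("bar top z fit (slope in x,y):",np.linalg.lstsq(np.c_[d,np.ones(len(d))],q[:,2],rcond=None)[0])
b=ok&(h[...,0]>8)&(h[...,0]<30)&(h[...,1]>110)&(z>130); B=P[b]; t=(B[:,:2]-rc[0])@[-ax[1],ax[0]]
for e in(t<t.min()+5,t>t.max()-5): print("tip",e.sum(),t[e].mean(),B[e].mean(0))
print("tool delta",(R.T@(np.array([*rc[0],192])-s["ee_pos"])).round(1))
c=optics.camera("scene"); B=cv2.resize(c["color"][200:320,310:450],(467,400),interpolation=2)
save("v3",np.hstack([cv2.resize(A[:,160:480],(320,400)),B]))
E
```

```text
t 10.5 p [537.9 203.  290.8] yaw_y 24.23 tilt 0.13 q [ 0.34  0.28  1.68 -0.    1.19 -0.08] F [ 0.5  0.1 -0.3] w 67.4
884 [536.87591268 204.9181633  192.81094554]
((537.298583984375, 204.26272583007812), (13.085722923278809, 42.62348556518555), 24.023916244506836)
bar top z fit (slope in x,y): [ 1.14355146e-02 -1.14498490e-02  1.92823284e+02]
tip 131 -74.05177246102316 [567.62139102 136.70386223 181.73073927]
tip 187 75.80545561615278 [505.90025133 273.26057511 179.89766186]
tool delta [ 1.4  0.3 98.8]
```

View pics/v3.png

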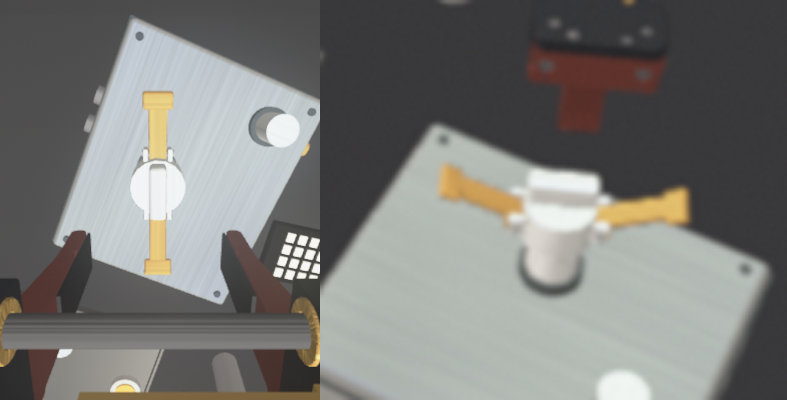

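The cap is home and level: bar top 192.8 (192 expected), slope under 1°, both arms raised, pictured over the grooved neck with the vent pipe clear of it. I'm turning the gripper 90° to straddle the arms.

>>> play_rows([
  [1, [0.011, 0.001, 0], 0.3],
  [1, [0.011, 0.001, 0], 0.785],
  [1, [0.011, 0.001, 0], 0.785],
  [1, [0.011, 0.001, 0], 0.785],
])

```text
clock: 11.0
ee_pos: [537.7, 204.3, 290.8]
tool_rot: [-2.187, -2.253, 0.004]
ft_force: [0.0, -0.1, 0.1]
grip_width: 87.6
grasp_force: 0.0
```

>>> play_rows([
  [1, [0, 0, 0], 0.3],
  [1, [0, 0, 0], 0.785],
  [1, [0, 0, 0], 0.785],
  [1, [0, 0, 0], 0.785],
])

```text
clock: 11.4
ee_pos: [537.9, 204.4, 291.4]
tool_rot: [-2.583, -1.787, 0.002]
ft_force: [-0.6, -0.4, 0.0]
grip_width: 87.7
grasp_force: 0.0
```

>>> play_rows([
  [1, [0, 0, 0], 0.3],
  [1, [0, 0, 0], 0.785],
  [1, [0, 0, 0], 0.785],
  [1, [0, 0, 0], 0.785],
])

```text
clock: 11.8
ee_pos: [538.0, 204.5, 291.7]
tool_rot: [-2.881, -1.252, 0.002]
ft_force: [-0.9, 1.2, 0.5]
grip_width: 87.6
grasp_force: 0.0
```

>>> play_rows([
  [1, [0, 0, 0], 0.3],
  [1, [0, 0, 0], 0.785],
  [1, [0, 0, 0], 0.785],
  [1, [0, 0, 0], 0.785],
  [1, [0, 0, 0], 0.785],
  [1, [0, 0, 0], 0.785],
])

```text
clock: 12.4
ee_pos: [538.2, 204.5, 292.1]
tool_rot: [3.07, 0.667, -0.0]
ft_force: [-1.3, 0.2, 0.3]
grip_width: 88.3
grasp_force: 0.0
```

```bash
python3 - <<'E'
from h import *
s,c=wrist(); R=st(s)
P=cloud(c); z=P[...,2]; h=cv2.cvtColor(c["color"],cv2.COLOR_RGB2HSV)
m=(c["depth"]>0)&(z>187)&(z<200)&(h[...,1]<60)&(np.hypot(P[...,0]-538,P[...,1]-203)<35); q=P[m]; rc=cv2.minAreaRect(q[:,:2].astype(np.float32)); print(m.sum(),q.mean(0),rc)
print("tool delta",(R.T@(np.array([*rc[0],192])-s["ee_pos"])).round(1))
E
```

```text
t 12.4 p [538.2 204.5 292.1] yaw_y -65.5 tilt 0.01 q [ 0.34  0.28  1.67 -0.    1.19  1.49] F [-1.3  0.2  0.3] w 88.3
951 [538.24118628 204.19918757 192.56477651] ((537.2037353515625, 203.95799255371094), (14.748340606689453, 43.785152435302734), 24.31784439086914)
tool delta [-1.100e+00  1.000e-01  1.001e+02]
```

>>> play_rows([
  [1, [0, 0, 0.25], 0],
  [1, [0, 0, 0.5], 0],
  [1, [0, 0, 0.8], 0],
  [1, [0, 0, 0.8], 0],
  [1, [0, 0, 0.8], 0],
])

```text
clock: 12.95
ee_pos: [538.2, 204.5, 196.5]
tool_rot: [3.071, 0.662, -0.002]
ft_force: [0.9, 0.6, 0.6]
grip_width: 87.9
grasp_force: 0.0
```

>>> play_rows([
  [1, [0, 0, 0.04], 0],
  [1, [0, 0, 0.08], 0],
  [1, [0, 0, 0.12], 0],
  [1, [0, 0, 0.16], 0],
  [1, [0, 0, 0.2], 0],
  [1, [0, 0, 0.24], 0],
  [1, [0, 0, 0.28], 0],
  [1, [0, 0, 0.28], 0],
])

```text
clock: 13.75
ee_pos: [538.4, 204.6, 162.3]
tool_rot: [-3.071, -0.661, -0.0]
ft_force: [-0.3, 0.2, 0.3]
grip_width: 88.2
grasp_force: 0.0
```

>>> play_rows([
  [1, [0, 0, 0.03], 0],
  [1, [0, 0, 0.06], 0],
  [1, [0, 0, 0.09], 0],
  [1, [0, 0, 0.12], 0],
  [1, [0, 0, 0.15], 0],
  [1, [0, 0, 0.18], 0],
  [1, [0, 0, 0.18], 0],
])

```text
clock: 14.45
ee_pos: [538.6, 204.7, 141.0]
tool_rot: [-3.071, -0.661, -0.001]
ft_force: [0.9, 1.0, 1.5]
grip_width: 87.7
grasp_force: 0.9
```

>>> play_rows([
  [1, [0, 0, 0.03], 0],
  [1, [0, 0, 0.06], 0],
  [1, [0, 0, 0.09], 0],
  [1, [0, 0, 0.12], 0],
  [1, [0, 0, 0.15], 0],
  [1, [0, 0, 0.18], 0],
  [1, [0, 0, 0.18], 0],
])

```text
clock: 15.15
ee_pos: [537.8, 204.4, 118.7]
tool_rot: [3.071, 0.661, -0.002]
ft_force: [0.5, 0.8, -0.2]
grip_width: 87.8
grasp_force: 0.4
```

```bash
python3 - <<'E'
from h import *
st(r.state()); c=optics.camera("scene"); B=cv2.resize(c["color"][200:320,310:450],(560,480),interpolation=2); save("v4",B)
E
```

```text
t 15.15 p [537.8 204.4 118.7] yaw_y -65.72 tilt 0.07 q [ 0.34  0.49  1.81 -0.    0.84  1.49] F [ 0.5  0.8 -0.2] w 87.8
```

View pics/v4.png

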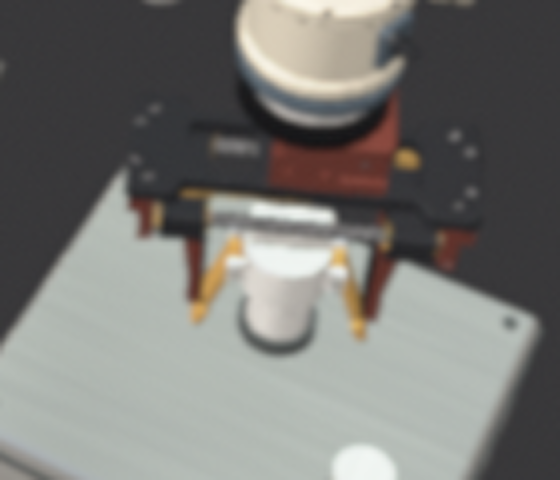

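Both arms hang about 60° below level, inside the fingers (tips at (197,318) and (360,330)). I'm squeezing them together.

>>> play_rows([
  [0.7, [0, 0, 0], 0],
  [0.6, [0, 0, 0], 0],
  [0.5, [0, 0, 0], 0],
  [0.3, [0, 0, 0], 0],
  [0.3, [0, 0, 0], 0],
  [0.3, [0, 0, 0], 0],
  [0.3, [0, 0, 0], 0],
  [0.3, [0, 0, 0], 0],
], grip_force=30)

```text
clock: 16.0
ee_pos: [538.2, 204.5, 119.4]
tool_rot: [3.071, 0.661, -0.0]
ft_force: [-0.5, -0.4, -3.1]
grip_width: 64.7
grasp_force: 30.0
```

>>> play_rows([
  [0.3, [0, 0, 0], 0],
  [0.3, [0, 0, 0], 0],
  [0.3, [0, 0, 0], 0],
], grip_force=50)

```text
clock: 16.3
ee_pos: [538.2, 204.5, 119.5]
tool_rot: [3.071, 0.661, -0.0]
ft_force: [-0.2, 0.3, -4.1]
grip_width: 64.2
grasp_force: 50.0
```

>>> play_rows([
  [1, [0, 0, 0], 0],
  [1, [0, 0, 0], 0],
  [1, [0, 0, 0], 0],
  [1, [0, 0, 0], 0],
  [1, [0, 0, -0.3], 0],
  [1, [0, 0, -0.7], 0],
  [1, [0, 0, -1], 0],
  [1, [0, 0, -1], 0],
])

```text
clock: 17.1
ee_pos: [541.3, 205.7, 245.1]
tool_rot: [-3.07, -0.661, -0.016]
ft_force: [0.5, -0.2, 0.3]
grip_width: 88.2
grasp_force: 0.0
```

>>> play_rows([
  [1, [0, 0, -0.3], 0],
  [1, [0, 0, -0.6], 0],
  [1, [0, 0, -0.6], 0],
  [1, [0, 0, -0.6], 0],
])

```text
clock: 17.5
ee_pos: [538.2, 204.6, 311.4]
tool_rot: [-3.071, -0.661, -0.001]
ft_force: [0.1, 0.1, 0.7]
grip_width: 87.8
grasp_force: 0.0
```

```bash
python3 - <<'E'
from h import *
s,w=wrist(); R=st(s); A=w["color"]; P=cloud(w); z=P[...,2]; h=cv2.cvtColor(A,cv2.COLOR_RGB2HSV)
rr=np.hypot(P[...,0]-538,P[...,1]-204); m=(w["depth"]>0)&(z>187)&(z<200)&(h[...,1]<60)&(rr<35); q=P[m]; d=q[:,:2]-q[:,:2].mean(0)
print("bar",q.mean(0),np.linalg.lstsq(np.c_[d,np.ones(len(d))],q[:,2],rcond=None)[0])
b=(w["depth"]>0)&(h[...,0]>8)&(h[...,0]<30)&(h[...,1]>110)&(z>92)&(rr<100); t=(P[b][:,:2]-[537.7,204])@[-np.sin(.423),np.cos(.423)]; print("brass along y:",b.sum(),np.percentile(t,[0,2,50,98,100]).round(1))
c=optics.camera("scene"); B=cv2.resize(c["color"][200:320,310:450],(467,400),interpolation=2)
save("v5",np.hstack([A[:,160:480],B]))
E
```

```text
t 17.5 p [538.2 204.6 311.4] yaw_y -65.72 tilt 0.04 q [ 0.34  0.26  1.65 -0.    1.23  1.49] F [0.1 0.1 0.7] w 87.8
bar [538.2198253  204.89750453 192.58042253] [-8.37075276e-02 -3.92796932e-02  1.92580423e+02]
brass along y: 6233 [-68.3 -64.6 -42.4  45.7  46.5]
```

View pics/v5.png

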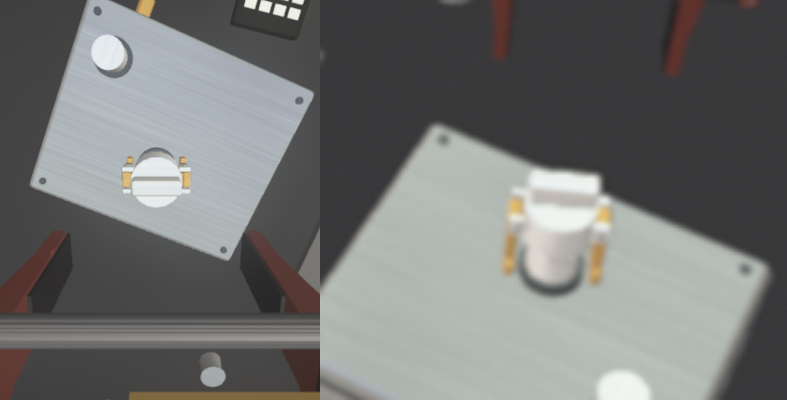

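Both arms hang upright against the cap's sides in both views, at (127,172) and (185,172), and the cap still reads home at 192.6. Handing in.

```bash
python3 -c "
from h import *
print(order.close_job())"
```

```text
the job is handed in; nothing more can be done
None
```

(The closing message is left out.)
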